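# Close the loaded feed tub: lid on, clamp down

## Task

The grey tub with the steel clamp has been filled with suet balls: close it up. Put its large grey lid squarely on the tub so that it lies fully down on the rim, then swing the clamp over and press it fully down onto the lid, and let go.

Things in the scene. Friction and masses are not known exactly. Their poses are not given: they have to be found in the camera images.
- lid_knob (a point): Knob centre of the loose lid (z up): grey plate 160 (x) x 190 (y) x 6 mm, 0.2 kg, knob up on the table; not the 100 mm square lid. Knob mid-plate: 36 (x) x 20 (y, grip across) x 44 mm tall; this point is 22 mm above the plate's top, 28 mm above its underside, which rests on the tub's rim. Plug below the plate: 126 x 156 x 12 mm deep, 12 mm play all round. Half a turn is equally good.
- tub_mouth (a point): Centre of the grey tub's open mouth at rim height, 90 mm above the table; z up. Tub: 160 (x) x 190 (y) mm outside, walls 5 mm, immovable; contents stay below the lid's plug. Its -x side, roughly towards the robot, bears the clamp: hinge line along y, 100 mm to -x of this point and 11 mm above it, between two ears reaching 18 mm above the rim, y -24 to 24 mm.
- tub_clamp (a joint): Angle of the tub's steel clamp, rad: 0 = flat over the lid (1 mm above a seated lid), 1.57 = upright, 2.0 = stop, leaning outward (tub -x). Starts at 1.65 to 1.95. Stiff hinge: stays where left, about 1 N at the tip moves it. Closing swings the tip over towards the tub's +x and down.
- clamp_paddle (a point): Middle of the clamp's end paddle, mid-thickness, 53 mm from the hinge line. The clamp is a flat steel lever 8 mm thick, 66 mm long from the hinge line, 26 mm wide; the paddle at its end is 54 mm wide (y) and 26 mm long. x points from hinge to tip; z is normal to the outer face, the one to push on, which looks up when closed.
Not all that is in view belongs to the job. Leave any brown or orange look-alike of the part that bears lid_knob alone.

How it is judged:
By the outcome, as a careful person would: the job done as asked, in the order asked, and still so for the second after the job is handed in, with the robot touching nothing.
It also fails if it takes over 51 s, if anything falls off the work surface, if the arm or the gripper's body presses on something with over 40 N, if the wrist force passes 120 N, or if a joint passes its speed limit or range.

## Robot

A 6-joint arm with a two-finger parallel gripper is mounted at the origin on the work surface. World frame = base frame: x ahead of the robot, y to its left, z up, the work surface at z = 0. Lengths are in m, angles in rad, forces in N, time in s.
With the tool pointing down it reaches from about 0.3 to 0.75 m from the base axis. Payload 8.5 kg.
Tool frame: the origin (TCP) lies between the finger pads; the fingertips stand 11 mm ahead of it and the grasp point (between the pads) lies 8 mm behind it; z points along the fingers, y is the line along which they close (so a half turn about z gives the same grasp; the last joint's range is limited). The gripper opens to 85 mm and grips with 20 to 120 N. Pads are 22 mm wide; open, the fingers measure 114 mm over their backs; the gripper's body (76 mm by 85 mm) begins 54 mm behind the grasp point. The pads swing forward as they close: fully open they stand 13 mm farther back than shut.
Start: joints at [0.963, 0.381, 1.297, -0, 1.464, -0.215], TCP at [0.211, 0.508, 0.242] pointing down, gripper open.
Joint ranges: [-3.11, 3.11], [-0.89, 2.33], [0.22, 2.48], [-1.42, 4.56], [0.17, 2.85], [-2.88, 2.88]. Speed limits (rad/s): [2.39, 2.39, 3.14, 3.14, 3.14, 3.14].

## Interface

Orientations are given as a rotation vector (axis times angle).
In Python, from workcell import * gives the robot as it stands. The module is installed in compiled form; this text tells all that it offers.
- The arm moves only by the tool move_arm, never from a script. Its argument "series" is a list of rows, each a list of 3 entries, a list of its own where there are three numbers: the shift along the tool's x, y, z in m, then the turn, a rotation vector about the tool's x, y, z in degrees, then the finger opening in m, from 0 to 0.0854. A call has 1 to 20 rows; each row is the pose to reach, as a shift and turn from the pose commanded when the call began, along the tool's axes at that moment; what a row does not reach only later rows make up. A row lasts 1/12 s, in which the tool goes at most 41.7 mm and 7.16 degrees, less where a joint would pass 70% of its speed; a pose out of reach is approached as far as the arm can. A call with a gripper value outside its range is refused whole. The fingers move at their own pace and stop on an object; "grip_force" is the grip in N (left out, the last holds). Time passes only in rows, so rows that repeat a pose let the fingers close. It gives the time, the measured TCP pose, the force, the opening and the grip force at its end, in the units of the state.
- read_state(): the state, without advancing time (a new reading comes with each control period).
- read_camera(name): name is "side" or "top" or "wrist"; returns a dict with "pixels" (384x512x3 uint8, red, green, blue), "vfov" (degrees; the focal length in pixels is half the picture's height over the tangent of half this angle, whatever the lens; pixels are square), "cx", "cy" (the principal point, pixels), "rvec" (rotation vector, rad) and "tvec" (3), from world to camera coordinates, as OpenCV has them. Camera axes: x right, y down, z forward; pixel columns grow to the right and rows downward; lengths in m; the calibration is good to about 2 mm. The wrist camera is an equidistant fisheye: a pixel r from the principal point sees the ray r / f radians off the axis. A picture is of the moment at which its call begins. There is no depth.
- job_done(): hands the job in; it is judged then, once.
Trained networks look in a picture, given as the dict that the camera call returned (one of the last four; its "shot" number tells which), for a name from the list of things; names that differ only in an ending like _2 or _b are one class to them, and where a whole thing is asked for, a point or a joint stands for the part that bears it (a point fixed in the world has none). Each returns a list of dicts, best first, with "p" (0 to 1); they miss things now and then, are a little off and sometimes report something else, mostly with a low value. They report only what shows in the picture. A call takes as long as a camera call. They do not tell look-alikes from the thing itself.
- trace(name, picture): "pixels" (384x512 bool, what is visible of it) and "pixel" ([row, column] in pixels, amid what is visible of it).
The state is a dict: "t": time; "joints": joint angles; "joint_velocities": joint speeds; "effort": joint torques, N m; "tool_pos": TCP position; "tcp_rot": TCP orientation; "wrist_force": force on the tool from outside, world axes, zero at the start; "torque": the same for the moment, N m; "opening": finger opening in m; "grip_force": force on a finger pad.
Only numpy, scipy, OpenCV 4.12 (cv2) and the standard library are available. Lean on these libraries where they do the work, as an engineer would, in place of code of your own. Each camera call takes 0.05 s, during which the arm holds its last target. There are 200 camera calls.

## Working session

There is one attempt and no reset: what is moved stays moved. The work goes in short steps, Python scripts to look and compute and a tool call to move; the robot and the scene stay as the last step left them, time stands still between calls to the robot, and variables do not carry over. Pictures are saved under pics/ and viewed, at most 10 in all, crops included, and the job is handed in when it is done.

Besides the shell and the picture viewer there is one more tool, called after "Emit:" by a JSON object that holds its "name" and its "arguments". move_arm: Moves the arm, as the interface text tells. Its arguments: {"type":"object","properties":{"series":{"type":"array"},"grip_force":{"type":"number"}},"required":["series"]}

```bash
mkdir -p pics
cat > h.py <<'E'
from workcell import *
import numpy as np, cv2
from scipy.spatial.transform import Rotation as R
def cam(n,save=None):
    c=read_camera(n)
    if save: cv2.imwrite('pics/'+save,c['pixels'][:,:,::-1])
    return c
def ray(c,px):
    f=192/np.tan(np.radians(c['vfov'])/2); Rm=R.from_rotvec(c['rvec']).as_matrix()
    v=np.array([px[1]-c['cx'],px[0]-c['cy']])
    if c.get('name')=='wrist':
        r=np.hypot(*v);th=r/f;d=np.r_[v/max(r,1e-9)*np.sin(th),np.cos(th)]
    else: d=np.r_[v/f,1]
    return -Rm.T@np.array(c['tvec']),Rm.T@d
def atz(c,px,z):
    o,d=ray(c,px); return o+d*(z-o[2])/d[2]
def proj(c,P):
    f=192/np.tan(np.radians(c['vfov'])/2); p=R.from_rotvec(c['rvec']).apply(P)+c['tvec']
    if c.get('name')=='wrist':
        r=np.hypot(p[0],p[1]);th=np.arctan2(r,p[2]);u=p[:2]/max(r,1e-9)*th*f
    else: u=p[:2]/p[2]*f
    return np.r_[u[1]+c['cy'],u[0]+c['cx']]
E
python3 - <<'E'
from h import *
np.set_printoptions(precision=4,suppress=True)
for n in ['top','side']:
    c=cam(n,n+'0.png'); print(n,{k:v for k,v in c.items() if k!='pixels'})
    for t in ['lid_knob','tub_clamp']:
        for d in trace(t,c)[:4]:
            m=d['pixels'].astype(np.uint8);cn=max(cv2.findContours(m,0,2)[0],key=cv2.contourArea)
            print(t,round(d['p'],2),d['pixel'],m.sum(),cv2.minAreaRect(cn),c['pixels'][d['pixels']].mean(0))
s=read_state();print(s)
E
python3 -c "
import cv2,numpy as np
cv2.imwrite('pics/a.png',np.hstack([cv2.imread('pics/top0.png'),cv2.imread('pics/side0.png')])[:, :])" ; ls .
```

```text
top {'vfov': 56.59760214027572, 'cx': 260.9275994059129, 'cy': 183.0173698375507, 'rvec': array([ 1.8337, -2.3817,  0.2446]), 'tvec': array([0.0883, 0.4732, 0.7546]), 'shot': 1}
lid_knob 0.73 [282.3, 169.8] 6287 ((167.52859497070312, 280.3680419921875), (74.42759704589844, 90.17698669433594), 79.8457260131836) [77.7985 46.4714 27.7593]
lid_knob 0.7 [175.7, 146.1] 5249 ((145.1517333984375, 173.82069396972656), (65.77202606201172, 83.21157836914062), 85.2363510131836) [156.0379 161.5201 162.6121]
lid_knob 0.56 [240.0, 382.1] 6025 ((378.7449035644531, 239.32211303710938), (73.421142578125, 86.6759033203125), 15.350136756896973) [242.8294 141.4173  57.9334]
tub_clamp 0.46 [154.1, 329.9] 176 ((329.7000427246094, 156.39999389648438), (6.7082037925720215, 28.621667861938477), 63.43495178222656) [151.5852 150.4318 147.0909]
side {'vfov': 55.32615491508188, 'cx': 251.97281161269186, 'cy': 194.6312542127233, 'rvec': array([ 0.9819, -2.5849,  0.9317]), 'tvec': array([0.3466, 0.3004, 0.6096]), 'shot': 2}
lid_knob 0.67 [191.2, 379.8] 4564 ((381.6910705566406, 189.4884033203125), (92.9395370483398
[... 357 characters left out ...]
8704528808594) [83.5331 54.9753 35.4592]
tub_clamp 0.51 [129.3, 296.3] 153 ((298.8772277832031, 129.57228088378906), (7.653899669647217, 31.14959144592285), 20.85445785522461) [122.3987 124.2876 124.2941]
{'t': 0.3, 'joints': array([ 0.9627,  0.3808,  1.2977,  0.    ,  1.4636, -0.2153]), 'joint_velocities': array([ 0.0006, -0.0011, -0.0041,  0.0009,  0.0012,  0.0006]), 'effort': array([ -0.0023, -44.7891, -23.1137,  -0.0002,   0.0022,   0.    ]), 'tool_pos': array([0.2105, 0.508 , 0.2421]), 'tcp_rot': array([-0.613 , -3.081 ,  0.0008]), 'wrist_force': array([ 0.5113,  0.5107, -0.2147]), 'torque': array([ 0.005 , -0.0038,  0.0269]), 'grip_force': 0.0, 'opening': 0.08514239450354442}
h.py
pics
```

View pics/top0.png

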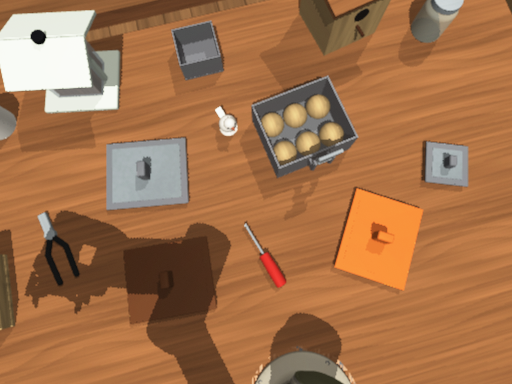

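View pics/side0.png

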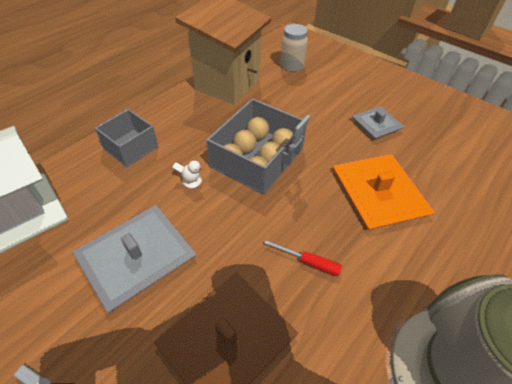

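Run:
```python
from h import *
np.set_printoptions(precision=4,suppress=True)
T=cam('top');S=cam('side')
for c in (T,S):
    print('cam',ray(c,(0,0))[0], 'base px',proj(c,np.zeros(3)),'tcp px',proj(c,np.array([.211,.508,.242])))
    for d in trace('lid_knob',c)[:4]:
        col=c['pixels'][d['pixels']].mean(0)
        if np.ptp(col)>20: continue
        cn=max(cv2.findContours(d['pixels'].astype(np.uint8),0,cv2.CHAIN_APPROX_NONE)[0],key=cv2.contourArea)[:,0]
        P=np.array([atz(c,(p[1],p[0]),.018)[:2] for p in cn],np.float32)
        r=cv2.minAreaRect(P*1000);print(round(d['p'],2),r); print(cv2.boxPoints(r))
a=T['pixels'][65:185,240:370];b=S['pixels'][90:200,195:325]
a=cv2.resize(a,None,fx=6,fy=6,interpolation=2)[:,:,::-1]
b=cv2.resize(b,None,fx=6,fy=6,interpolation=2)[:,:,::-1]
cv2.imwrite('pics/ta.png',a[:600]);cv2.imwrite('pics/ta2.png',a);cv2.imwrite('pics/sb.png',b[:600])
import os;a=cv2.resize(a,(650,600));cv2.imwrite('pics/ta.png',a);b=cv2.resize(b,(650,550));cv2.imwrite('pics/sb.png',b)
```

```text
cam [0.3215 0.0056 0.8353] base px [406.6212 302.6732] tcp px [417.9603 -44.619 ]
0.56 ((577.1256103515625, 218.57411193847656), (192.7048797607422, 162.60633850097656), 80.40631866455078)
[[480.9014 137.1192]
 [641.2336 110.0192]
 [673.3499 300.029 ]
 [513.0176 327.129 ]]
cam [0.1668 0.3509 0.6565] base px [375.1509 460.2145] tcp px [654.6465  52.1887]
0.93 ((581.1621704101562, 220.68133544921875), (191.92872619628906, 165.84375), 80.67271423339844)
[[483.7833 139.4252]
 [647.4344 112.5463]
 [678.541  301.9374]
 [514.89   328.8164]]
```

View pics/ta.png

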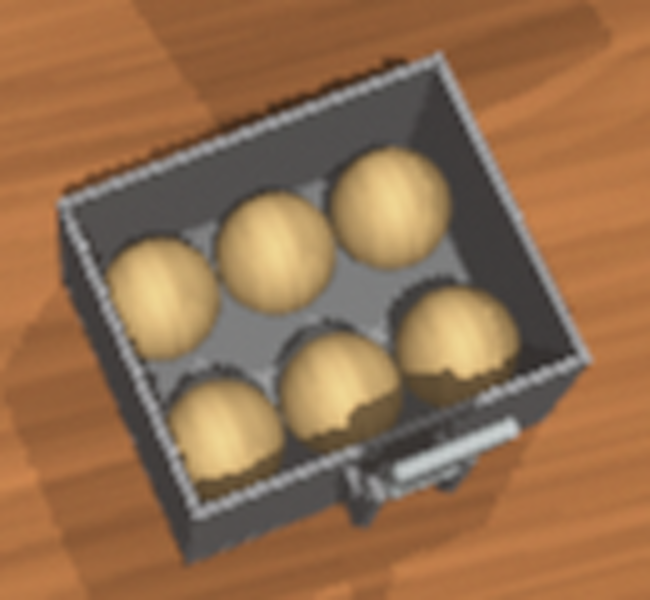

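View pics/sb.png

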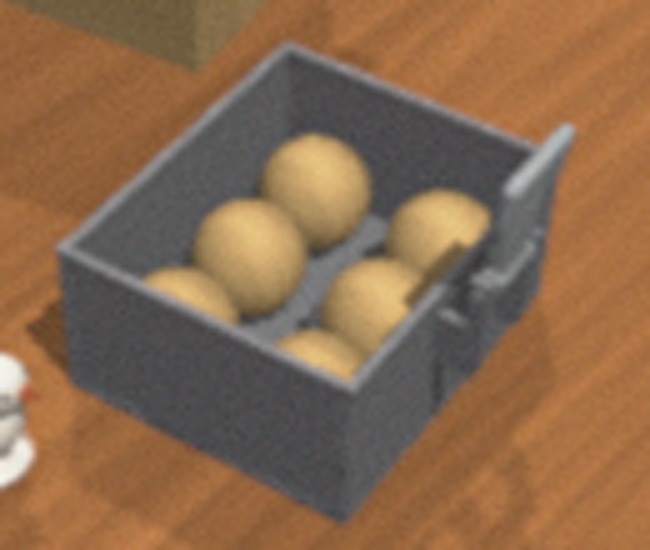

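Run:
```python
from h import *
from scipy.optimize import least_squares as ls
np.set_printoptions(precision=4,suppress=True)
T=cam('top');S=cam('side')
tc=np.array([(63,203),(438,56),(588,358),(198,512)]);sc=np.array([(63,247),(290,45),(352,385)])
tp=[((y+.5)/5-.5+65,(x+.5)/5-.5+240) for x,y in tc]; sp=[((y+.5)/5-.5+90,(x+.5)/5-.5+195) for x,y in sc]
A=np.array([atz(T,p,.09) for p in tp]);B=np.array([atz(S,p,.09) for p in sp]);print(A);print(B)
loc=np.array([(.08,.095),(.08,-.095),(-.08,-.095),(-.08,.095)])
def f(v,w=0):
    r=R.from_euler('z',v[2]).as_matrix()[:2,:2]; M=loc@r.T+v[:2]
    return np.r_[(M-A[:,:2]).ravel(),(M[[0,1,3]]-B[:,:2]).ravel()]
a0=np.arctan2(*(A[0]-A[1])[[1,0]])-np.pi/2
q=ls(f,[*A.mean(0)[:2],a0]);print(q.x,np.degrees(q.x[2]),q.fun*1000)
# paddle
m=trace('tub_clamp',T)[:1]+trace('tub_clamp',S)[:1]
for d in m: print(d['p'],d['pixel'],d['pixels'].sum())
v=q.x;Rz=R.from_euler('z',v[2])
for a in np.arange(1.6,2,.1):
    P=Rz.apply([-.1+.053*np.cos(a),0,.011+.053*np.sin(a)])+[v[0],v[1],.09]
    print(a,P,proj(T,P),proj(S,P))
# knob check
def tri(p,q):
    (o1,d1),(o2,d2)=ray(T,p),ray(S,q);return None
for P in ([.577,.2186,.062],[.579,.2197,.062]): print(proj(T,np.array(P)),proj(S,np.array(P)))
s=read_state();print(R.from_rotvec(s['tcp_rot']).as_matrix())
k=cv2.resize(np.hstack([T['pixels'][145:205,110:180],S['pixels'][225:285,95:165]]),None,fx=5,fy=5,interpolation=2)
cv2.imwrite('pics/knob.png',k[:,:,::-1])
```

```text
[[ 0.6486 -0.06    0.09  ]
 [ 0.6742 -0.2431  0.09  ]
 [ 0.5191 -0.2645  0.09  ]
 [ 0.4957 -0.0805  0.09  ]]
[[ 0.6498 -0.0582  0.09  ]
 [ 0.6733 -0.2419  0.09  ]
 [ 0.4965 -0.0802  0.09  ]]
[ 0.5844 -0.1619  0.1332] 7.632663433271501 [ 2.463   2.915   2.0692 -2.3404 -1.4313 -2.174  -3.2665  2.1699  1.2194
  1.1167  2.9515 -3.5105 -4.0053  1.8232]
0.72 [156.6, 330.5] 142
0.8 [131.1, 301.1] 196
1.6 [ 0.4837 -0.1754  0.154 ] [152.8351 328.4336] [124.2824 299.9112]
1.7000000000000002 [ 0.4785 -0.1761  0.1536] [155.2608 329.5056] [125.3694 302.0866]
1.8000000000000003 [ 0.4733 -0.1768  0.1526] [157.7322 330.5146] [126.6426 304.2102]
1.9000000000000004 [ 0.4683 -0.1774  0.1512] [160.2191 331.4483] [128.0877 306.257 ]
[169.2227 139.8134] [241.2219 130.0569]
[168.5048 139.1602] [240.9891 128.9276]
[[-0.9238  0.3828 -0.    ]
 [ 0.3828  0.9238  0.    ]
 [ 0.     -0.     -1.    ]]
```

View pics/knob.png

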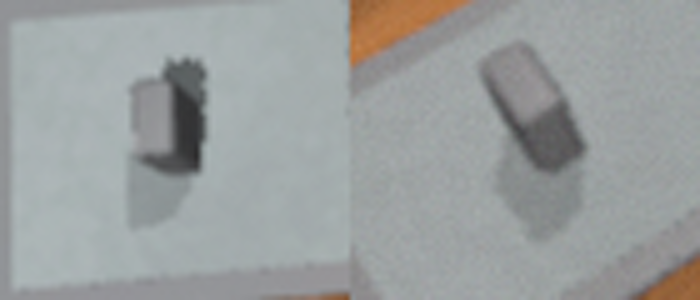

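Grey lid knob at about (0.578, 0.219) with its yaw at -9.5°. The tub is at (0.584, -0.162) with yaw +7.6°, and its clamp stands upright on the side towards the robot. The brown and orange lids are look-alikes, so I'll leave them. Moving over the knob.

Emit:
{"name": "move_arm", "arguments": {"series": [[[-0.45,-0.126,0.1],[0,0,-13],0.085],[[-0.45,-0.126,0.1],[0,0,-13],0.085],[[-0.45,-0.126,0.1],[0,0,-13],0.085],[[-0.45,-0.126,0.1],[0,0,-13],0.085],[[-0.45,-0.126,0.1],[0,0,-13],0.085],[[-0.45,-0.126,0.1],[0,0,-13],0.085],[[-0.45,-0.126,0.1],[0,0,-13],0.085],[[-0.45,-0.126,0.1],[0,0,-13],0.085],[[-0.45,-0.126,0.1],[0,0,-13],0.085],[[-0.45,-0.126,0.1],[0,0,-13],0.085],[[-0.45,-0.126,0.1],[0,0,-13],0.085],[[-0.45,-0.126,0.1],[0,0,-13],0.085],[[-0.45,-0.126,0.1],[0,0,-13],0.085],[[-0.45,-0.126,0.1],[0,0,-13],0.085],[[-0.45,-0.126,0.1],[0,0,-13],0.085],[[-0.45,-0.126,0.1],[0,0,-13],0.085],[[-0.45,-0.126,0.1],[0,0,-13],0.085]], "grip_force": 40}}

```text
t: 2.12
tool_pos: [0.5773, 0.2205, 0.1429]
tcp_rot: [0.258, 3.13, 0.0]
wrist_force: [-1.2, -0.4, 0.2]
opening: 0.0849
grip_force: 0.0
```

Run:
```python
from h import *
np.set_printoptions(precision=4,suppress=True)
W=cam('wrist','w1.png');W['name']='wrist'
s=read_state();print(s['t'],s['tool_pos'],R.from_rotvec(s['tcp_rot']).as_matrix())
print(W['vfov'],ray(W,(0,0))[0])
for d in trace('lid_knob',{k:v for k,v in W.items() if k!='name'})[:3]:
    m=d['pixels'];print(d['p'],d['pixel'],m.sum(),W['pixels'][m].mean(0))
    cn=max(cv2.findContours(m.astype(np.uint8),0,1)[0],key=cv2.contourArea)[:,0]
    P=np.array([atz(W,(p[1],p[0]),.018)[:2] for p in cn],np.float32)
    print(cv2.minAreaRect(P*1000))
for P in ([.578,.219,.062],): print('knob top pred px',proj(W,np.array(P)))
```

```text
2.1667 [0.5774 0.2203 0.1428] [[-0.9865  0.1638  0.0005]
 [ 0.1638  0.9865  0.0001]
 [-0.0005  0.0002 -1.    ]]
65.70646984690485 [0.4995 0.234  0.275 ]
0.84 [9.0, 149.0] 1402 [132.2989  88.7846  59.0792]
((406.97900390625, 174.84617614746094), (124.75045013427734, 22.906015396118164), 73.89330291748047)
0.77 [175.8, 259.4] 32231 [136.8003 139.9374 139.5575]
((582.0593872070312, 219.34774780273438), (191.68804931640625, 161.6830596923828), 79.97822570800781)
knob top pred px [202.289  256.4058]
```

View pics/w1.png

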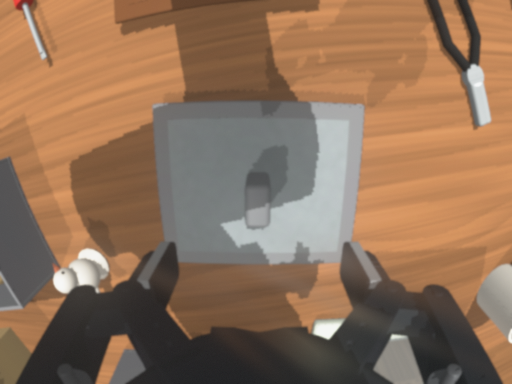

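The wrist view shows the knob centred between the fingers at about pixel (208, 258), and the lid is square to the gripper. Descending and gripping.

Emit:
{"name": "move_arm", "arguments": {"series": [[[-0.003,0,0.04],[0,0,0],0.085],[[-0.003,0,0.075],[0,0,0],0.085],[[-0.003,0,0.095],[0,0,0],0.085],[[-0.003,0,0.105],[0,0,0],0.085],[[-0.003,0,0.106],[0,0,0],0.085],[[-0.003,0,0.106],[0,0,0],0.01],[[-0.003,0,0.106],[0,0,0],0.01],[[-0.003,0,0.106],[0,0,0],0.01],[[-0.003,0,0.106],[0,0,0],0.01],[[-0.003,0,0.106],[0,0,0],0.01],[[-0.003,0,0.106],[0,0,0],0.01],[[-0.003,0,0.106],[0,0,0],0.01],[[-0.003,0,0.106],[0,0,0],0.01],[[-0.003,0,0.106],[0,0,0],0.01]], "grip_force": 60}}

```text
t: 3.38
tool_pos: [0.5814, 0.219, 0.0372]
tcp_rot: [0.26, 3.129, 0.001]
wrist_force: [-0.8, 0.6, 6.6]
opening: 0.02
grip_force: 60.4
```

Emit:
{"name": "move_arm", "arguments": {"series": [[[0,0,-0.03],[0,0,0],0.01],[[0,0,-0.07],[0,0,0],0.01],[[0,0,-0.11],[0,0,0],0.01],[[0,0,-0.15],[0,0,0],0.01],[[-0.005,-0.03,-0.18],[0,0,-2],0.01],[[-0.011,-0.065,-0.2],[0,0,-4],0.01],[[-0.018,-0.1,-0.2],[0,0,-6],0.01],[[-0.024,-0.137,-0.2],[0,0,-8],0.01],[[-0.031,-0.175,-0.2],[0,0,-10],0.01],[[-0.037,-0.212,-0.2],[0,0,-12],0.01],[[-0.044,-0.25,-0.2],[0,0,-14],0.01],[[-0.05,-0.287,-0.2],[0,0,-16],0.01],[[-0.057,-0.325,-0.2],[0,0,-17],0.01],[[-0.062,-0.355,-0.2],[0,0,-17],0.01],[[-0.066,-0.375,-0.2],[0,0,-17],0.01],[[-0.066,-0.375,-0.2],[0,0,-17],0.01],[[-0.066,-0.375,-0.2],[0,0,-17],0.01]]}}

```text
t: 4.8
tool_pos: [0.5838, -0.1625, 0.2356]
tcp_rot: [0.202, -3.134, -0.001]
wrist_force: [-0.8, -0.1, -1.1]
opening: 0.0191
grip_force: 59.4
```

Run:
```python
from h import *
np.set_printoptions(precision=4,suppress=True)
c=cam('side');W=cam('wrist');T=cam('top')
s=read_state();print(s['t'],s['tool_pos'],R.from_rotvec(s['tcp_rot']).as_matrix(),s['opening'],s['wrist_force'])
cv2.imwrite('pics/b.png',cv2.resize(np.hstack([c['pixels'],W['pixels']]),(800,300))[:,:,::-1])
W2=dict(W,name='wrist')
zpl=s['tool_pos'][2]-.036+.018
for n,cc,c2 in (('w',W,W2),('t',T,T),('s',c,c)):
  for d in trace('lid_knob',cc)[:4]:
    m=d['pixels'];col=cc['pixels'][m].mean(0)
    if np.ptp(col)>25: continue
    cn=max(cv2.findContours(m.astype(np.uint8),0,1)[0],key=cv2.contourArea)[:,0]
    P=np.array([atz(c2,(p[1],p[0]),zpl)[:2] for p in cn],np.float32)
    print(n,d['p'],d['pixel'],cv2.minAreaRect(P*1000))
```

```text
4.95 [ 0.5841 -0.1606  0.2362] [[-0.9913 -0.1316 -0.0004]
 [-0.1316  0.9913  0.0004]
 [ 0.0003  0.0005 -1.    ]] 0.01914259857262169 [ 0.2069 -0.3209 -1.602 ]
w 0.93 [182.7, 260.1] ((580.4290771484375, -161.2516632080078), (152.358154296875, 188.2039031982422), 7.42905855178833)
t 0.86 [91.0, 263.8] ((609.3490600585938, -70.7047119140625), (37.59837341308594, 88.33263397216797), 80.73628234863281)
s 0.66 [92.8, 246.4] ((582.2722778320312, -154.29844665527344), (160.1382293701172, 191.90802001953125), 7.532114505767822)
```

View pics/b.png

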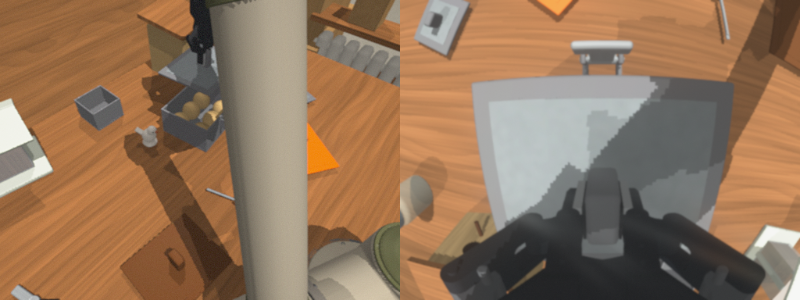

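The lid hangs level and centred on the clamp: clamp at column ~603, lid centre at ~605. Lowering.

Emit:
{"name": "move_arm", "arguments": {"series": [[[0,-0.001,0.03],[0,0,0],0.01],[[0,-0.001,0.06],[0,0,0],0.01],[[0,-0.001,0.08],[0,0,0],0.01],[[0,-0.001,0.095],[0,0,0],0.01],[[0,-0.001,0.105],[0,0,0],0.01],[[0,-0.001,0.112],[0,0,0],0.01],[[0,-0.001,0.117],[0,0,0],0.01],[[0,-0.001,0.12],[0,0,0],0.01],[[0,-0.001,0.121],[0,0,0],0.01],[[0,-0.001,0.121],[0,0,0],0.01]]}}

```text
t: 5.93
tool_pos: [0.5845, -0.1629, 0.1158]
tcp_rot: [-0.205, 3.134, -0.001]
wrist_force: [0.0, 0.3, -1.9]
opening: 0.0192
grip_force: 59.4
```

Run:
```python
from h import *
np.set_printoptions(precision=4,suppress=True)
s=read_state();print(s['t'],s['tool_pos'],s['wrist_force'],s['torque'])
```

```text
5.9333 [ 0.5845 -0.1629  0.1158] [ 0.0344  0.33   -1.9254] [-0.0249 -0.0377  0.0257]
```

No contact yet, so a little lower.

Emit:
{"name": "move_arm", "arguments": {"series": [[[0,0,0.001],[0,0,0],0.01],[[0,0,0.002],[0,0,0],0.01],[[0,0,0.003],[0,0,0],0.01],[[0,0,0.003],[0,0,0],0.01]]}}

```text
t: 6.27
tool_pos: [0.5846, -0.163, 0.1152]
tcp_rot: [-0.205, 3.132, -0.003]
wrist_force: [-5.3, 1.9, 15.1]
opening: 0.0193
grip_force: 61.8
```

Emit:
{"name": "move_arm", "arguments": {"series": [[[0,0,-0.001],[0,0,0],0.01],[[0,0,-0.001],[0,0,0],0.03],[[0,0,-0.001],[0,0,0],0.05],[[0,0,-0.001],[0,0,0],0.06],[[0,0,-0.001],[0,0,0],0.06],[[0,0,-0.001],[0,0,0],0.06],[[0,0,-0.02],[0,0,0],0.06],[[0,0,-0.06],[0,0,0],0.06],[[0,0,-0.1],[0,0,0],0.06],[[0,0,-0.13],[0,0,0],0.0],[[0,0,-0.15],[0,0,0],0.0],[[0,0,-0.15],[0,0,0],0.0],[[0,0,-0.15],[0,0,0],0.0]]}}

```text
t: 7.35
tool_pos: [0.5844, -0.1628, 0.2628]
tcp_rot: [-0.205, 3.134, -0.001]
wrist_force: [0.0, -0.8, -1.3]
opening: 0.0116
grip_force: 0.0
```

Run:
```python
from h import *
np.set_printoptions(precision=4,suppress=True)
W=cam('wrist','w2.png');W2=dict(W,name='wrist');S=cam('side');T=cam('top')
s=read_state();print(s['t'],s['tool_pos'],R.from_rotvec(s['tcp_rot']).as_matrix(),s['wrist_force'],s['opening'])
for d in trace('lid_knob',W)[:3]:
    m=d['pixels'];cn=max(cv2.findContours(m.astype(np.uint8),0,1)[0],key=cv2.contourArea)[:,0]
    P=np.array([atz(W2,(p[1],p[0]),.096)[:2] for p in cn],np.float32)
    print(d['p'],d['pixel'],W['pixels'][m].mean(0),cv2.minAreaRect(P*1000))
for n,c in (('w',W),('s',S),('t',T)):
    for d in trace('tub_clamp',c)[:2]: print(n,d['p'],d['pixel'],d['pixels'].sum())
Rz=R.from_euler('zy',[.1332,0])
for a in (1.6,1.7,1.8,1.9):
    P=R.from_euler('z',.1332).apply([-.1+.053*np.cos(a),0,.011+.053*np.sin(a)])+[.5844,-.1619,.09]
    print(a,proj(W2,P),proj(S,P))
cv2.imwrite('pics/c.png',cv2.resize(np.hstack([S['pixels'],W['pixels']]),(800,300))[:,:,::-1])
```

```text
7.5 [ 0.5839 -0.1626  0.2606] [[-0.9915 -0.1304 -0.0028]
 [-0.1304  0.9915  0.0014]
 [ 0.0026  0.0018 -1.    ]] [ 0.225   0.103  -0.1749] 0.00010691007980956079
0.82 [43.4, 488.7] [103.2171  69.3914  45.8184] ((371.5620422363281, 95.70816802978516), (129.72634887695312, 91.33248138427734), 5.452691078186035)
0.77 [165.3, 257.8] [146.5106 149.7878 149.5379] ((585.4920654296875, -162.17568969726562), (160.27232360839844, 191.0911407470703), 7.136143207550049)
0.68 [6.9, 201.5] [243.6964 165.1328  80.9182] ((425.03350830078125, -241.90269470214844), (25.777421951293945, 54.831302642822266), 2.7256507873535156)
w 0.61 [66.2, 261.3] 1451
t 0.5 [108.6, 262.4] 393
1.6 [ 67.6745 259.2033] [124.2721 299.9116]
1.7 [ 61.2853 259.1889] [125.3591 302.0869]
1.8 [ 55.1185 259.1747] [126.6323 304.2104]
1.9 [ 49.2738 259.161 ] [128.0774 306.2572]
```

View pics/c.png

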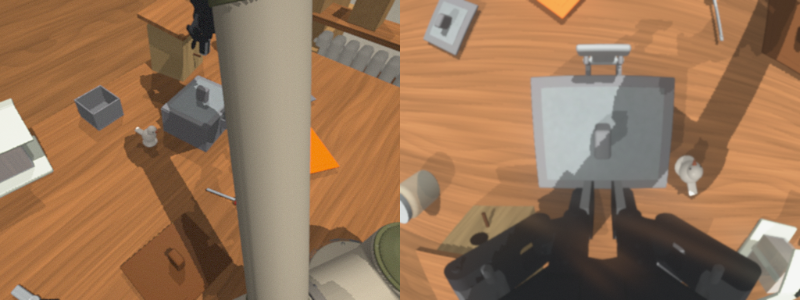

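The lid lies square on the tub, centre within about 1 mm and yaw 7.1°. The clamp is upright at column ~603, just as predicted. Next I'll go behind the clamp with the fingers shut.

Emit:
{"name": "move_arm", "arguments": {"series": [[[0.04,0,0],[0,0,0],0],[[0.08,0,0],[0,0,0],0],[[0.12,0,0],[0,0,0],0],[[0.15,0,0],[0,0,0],0],[[0.165,0,0],[0,0,0],0],[[0.165,0,0.02],[0,0,0],0],[[0.165,0,0.05],[0,0,0],0],[[0.165,0,0.08],[0,0,0],0],[[0.165,0,0.1],[0,0,0],0],[[0.165,0,0.112],[0,0,0],0],[[0.165,0,0.112],[0,0,0],0],[[0.165,0,0.112],[0,0,0],0]]}}

```text
t: 8.7
tool_pos: [0.4207, -0.1843, 0.1502]
tcp_rot: [0.205, -3.134, -0.001]
wrist_force: [0.2, 0.8, 0.1]
opening: 0.0001
grip_force: 0.0
```

Run:
```python
from h import *
np.set_printoptions(precision=4,suppress=True)
s=read_state();print(s['t'],s['tool_pos'],s['wrist_force'])
print('tub frame',R.from_euler('z',-.1332).apply(s['tool_pos']-[.5847,-.162,.09]))
```

```text
8.7 [ 0.4207 -0.1843  0.1502] [0.2344 0.779  0.1181]
tub frame [-0.1656 -0.0003  0.0602]
```

Emit:
{"name": "move_arm", "arguments": {"series": [[[-0.015,0,0],[0,0,0],0],[[-0.03,0,0],[0,0,0],0],[[-0.04,0,0],[0,0,0],0],[[-0.05,0,0],[0,0,0],0],[[-0.056,0,-0.004],[0,0,0],0],[[-0.063,0,-0.007],[0,0,0],0],[[-0.07,0,-0.007],[0,0,0],0],[[-0.076,0,-0.007],[0,0,0],0],[[-0.083,0,-0.005],[0,0,0],0],[[-0.089,0,-0.002],[0,0,0],0],[[-0.095,0,0.002],[0,0,0],0],[[-0.101,0,0.007],[0,0,0],0],[[-0.106,0,0.013],[0,0,0],0],[[-0.111,0,0.019],[0,0,0],0],[[-0.114,0,0.025],[0,0,0],0],[[-0.115,0,0.03],[0,0,0],0],[[-0.115,0,0.033],[0,0,0],0],[[-0.115,0,0.033],[0,0,0],0]]}}

```text
t: 10.2
tool_pos: [0.5345, -0.1692, 0.1166]
tcp_rot: [0.205, -3.134, -0.001]
wrist_force: [0.6, -0.4, -0.3]
opening: 0.0001
grip_force: 0.0
```

Emit:
{"name": "move_arm", "arguments": {"series": [[[0,0,0.001],[0,0,0],0],[[0,0,0.002],[0,0,0],0],[[0,0,0.003],[0,0,0],0],[[0,0,0.004],[0,0,0],0],[[0,0,0.004],[0,0,0],0]]}}

```text
t: 10.62
tool_pos: [0.5347, -0.1694, 0.1157]
tcp_rot: [-0.205, 3.133, -0.002]
wrist_force: [-5.4, 2.2, 17.0]
opening: -0.0002
grip_force: 8.6
```

Emit:
{"name": "move_arm", "arguments": {"series": [[[0,0,0.001],[0,0,0],0],[[0,0,0.002],[0,0,0],0],[[0,0,0.002],[0,0,0],0]]}}

```text
t: 10.87
tool_pos: [0.5348, -0.1695, 0.1153]
tcp_rot: [-0.206, 3.132, -0.004]
wrist_force: [-10.8, 4.1, 31.2]
opening: 0.0001
grip_force: 15.5
```

Emit:
{"name": "move_arm", "arguments": {"series": [[[0,0,-0.01],[0,0,0],0],[[0,0,-0.04],[0,0,0],0],[[0,0,-0.08],[0,0,0],0],[[0,0,-0.12],[0,0,0],0],[[0.04,0,-0.13],[0,0,0],0],[[0.07,0,-0.14],[0,0,0],0],[[0.07,0,-0.14],[0,0,0],0],[[0.07,0,-0.14],[0,0,0],0]]}}

```text
t: 11.53
tool_pos: [0.4646, -0.1787, 0.2524]
tcp_rot: [-0.203, 3.133, -0.002]
wrist_force: [0.4, -0.1, 0.7]
opening: 0.0001
grip_force: 0.0
```

Run:
```python
from h import *
np.set_printoptions(precision=4,suppress=True)
W=cam('wrist');W2=dict(W,name='wrist');S=cam('side')
s=read_state();print(s['t'],s['tool_pos'],s['wrist_force'])
for d in trace('lid_knob',W)[:3]:
    m=d['pixels'];cn=max(cv2.findContours(m.astype(np.uint8),0,1)[0],key=cv2.contourArea)[:,0]
    P=np.array([atz(W2,(p[1],p[0]),.096)[:2] for p in cn],np.float32)
    print(d['p'],d['pixel'],W['pixels'][m].mean(0),cv2.minAreaRect(P*1000))
for d in trace('tub_clamp',W)[:2]: print(d['p'],d['pixel'],d['pixels'].sum())
for a in (0,.05,.1,.2):
    print(a,[proj(W2,R.from_euler('z',.1332).apply([-.1+.066*np.cos(a),y,.015+.066*np.sin(a)])+[.5847,-.162,.09]) for y in(-.027,.027)])
p=S['pixels'][90:220,180:330]
cv2.imwrite('pics/d.png',np.hstack([cv2.resize(p,(400,347)),cv2.resize(W['pixels'],(400,347))])[:,:,::-1])
```

```text
11.6333 [ 0.4656 -0.1785  0.2512] [ 0.4382 -0.2517 -0.803 ]
0.8 [119.2, 489.8] [110.1076  73.5224  47.9573] ((340.2768859863281, 103.4827880859375), (101.76695251464844, 125.7018051147461), 85.82515716552734)
0.73 [35.9, 203.8] [243.7747 165.005   79.8927] ((317.07318115234375, -247.99679565429688), (126.96876525878906, 148.79501342773438), 57.01784133911133)
0.7 [230.5, 247.3] [129.07   130.7086 130.0798] ((555.4255981445312, -219.92706298828125), (88.33226776123047, 82.99164581298828), 7.486244201660156)
0.77 [213.6, 261.5] 1195
0 [array([254.7063, 234.596 ]), array([254.5716, 284.2683])]
0.05 [array([256.1903, 234.3663]), array([256.0549, 284.4982])]
0.1 [array([257.566 , 234.1269]), array([257.4298, 284.7368])]
0.2 [array([259.9701, 233.6198]), array([259.8322, 285.2395])]
```

View pics/d.png

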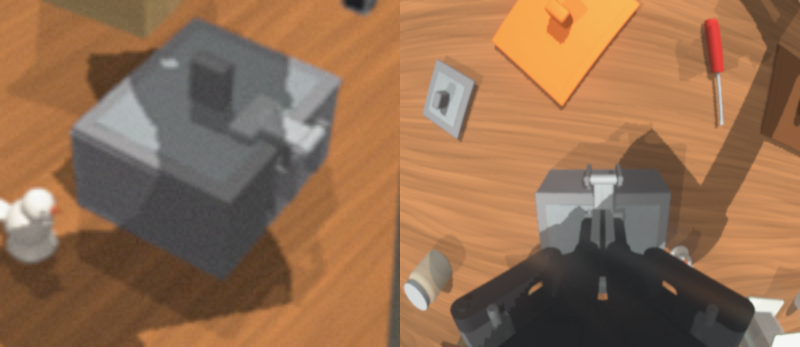

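The view shows the lid flat on the tub and the clamp flat over it, paddle next to the knob at about (265, 118) in the left crop. The press stopped firmly at the closed height, and the robot is clear. Handing in.

```bash
python3 -c "
from workcell import *
print(job_done())"
```

```text
the job is handed in; nothing more can be done
None
```

The large grey lid is fully down on the tub's rim, the clamp is swung over and pressed flat onto it (about 31 N at the closed height), and the arm is clear; handed in at about 11.6 s.

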